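# Put the scraper away in its red case and shut the lid

### The arm

A 6-joint arm with a two-finger parallel gripper is mounted at the origin on the work surface. World frame = base frame: x ahead of the robot, y to its left, z up, the work surface at z = 0. Lengths are in mm, angles in degrees, forces in N, time in s.
With the tool pointing down it reaches from about 350 to 850 mm from the base axis. Payload 8.1 kg.
Tool frame: the origin (TCP) lies on the centre line of the jaws, within the pads' length; the fingertips stand 19 mm ahead of it and the grasp point (between the pads) is the TCP (r.tip_reach is the z of the fingertips in the tool frame, in mm); z points along the fingers, y is the line along which they close (so a half turn about z gives the same grasp; the last joint's range is limited). The gripper opens to 85 mm and grips with 20 to 120 N. Pads are 22 mm wide; open, the fingers measure 114 mm over their backs; the gripper's body (76 mm by 85 mm) begins 54 mm behind the grasp point. The pads swing forward as they close: fully open they stand 13 mm farther back than shut.
Start: joints at [60.424, 7.471, 85.268, -0, 87.261, -4.893], TCP at [250.539, 545.193, 225.092] pointing down, gripper open.
Joint ranges: [-169.43, 169.43], [-51.17, 129.36], [1.28, 143.12], [-76.62, 256.62], [0, 156.53], [-152.29, 152.29]. Speed limits (degrees/s): [136.94, 136.94, 159.86, 180, 180, 180].

### API

Orientations are given as [roll, pitch, yaw] about the fixed x, y, z axes, in that order (R = Rz(yaw) Ry(pitch) Rx(roll)).
In Python, from bench import r gives the robot as it stands. The module is installed in compiled form; this text tells all that it offers.
- The arm moves only by the shell command python3 -m handwheel 'ROWS' [FORCE]. ROWS is JSON, a list of rows, each a list of 7 numbers: the shift along the tool's x, y, z in m, then the turn, a rotation vector about the tool's x, y, z in degrees, then the finger opening in m, from 0 to 0.0854. In form: [[tx, ty, tz, ax, ay, az, claw], ...]. A call has 1 to 8 rows; each row shifts and turns the commanded pose from where the row before left it, along the tool's axes as they then stand; what a row does not reach is not made up. A row lasts 1/12 s, in which the tool goes at most 41.7 mm and 7.16 degrees, less where a joint would pass 70% of its speed; a pose out of reach is approached as far as the arm can. A call with a gripper value outside its range is refused whole. The fingers move at their own pace and stop on an object; FORCE is the grip in N (left out, the last holds). Time passes only in rows, so rows that do not move let the fingers close. It gives the time, the measured TCP pose, the force, the opening and the grip force at its end, in the units of the state.
- r.sense(): the state, without advancing time (a new reading comes with each control period).
- r.snapshot(name): name is "scene" or "top" or "wrist"; returns (picture, depth): 400x640x3 uint8, blue, green, red; 400x640 float32, mm along the optical axis (not along the pixel's ray), 0 where there is no reading.
- r.calibration(name): a dict with "vfov" (degrees; the focal length in pixels is half the picture's height over the tangent of half this angle, whatever the lens; pixels are square), "cx", "cy" (the principal point, pixels), "rvec" (rotation vector, rad) and "tvec" (3), from world to camera coordinates, as OpenCV has them; the wrist camera has in their place "tool_from_camera" (4x4, takes a point from camera to tool coordinates, whose origin is the TCP and whose axes are the flange's). Camera axes: x right, y down, z forward; pixel columns grow to the right and rows downward; lengths in mm; the calibration is good to about 2 mm. A picture is of the moment at which its call begins: read the wrist's pose just before it. calibration takes no time and is no camera call.
- r.hand_in(): hands the job in; it is judged then, once.
The state is a dict: "time": time; "joint_pos": joint angles; "qd": joint speeds; "joint_efforts": joint torques, N m; "tool_pos": TCP position; "tcp_rot": TCP orientation; "ft_force": force on the tool from outside, world axes, zero at the start; "wrist_torque": the same for the moment, N m; "finger_gap": finger opening in mm; "grip_force": force on a finger pad.
Only numpy, scipy, OpenCV 4.12 (cv2) and the standard library are available. Lean on these libraries where they do the work, as an engineer would, in place of code of your own. Each camera call takes 0.05 s, during which the arm holds its last target. There are 200 camera calls.

### The job

Put the orange-handled scraper away in the open red tool case: lower its blade edgewise into the slot of the wooden holder until it is fully down, and let go of it while the lid is still open. Then lower the case's lid gently until it is shut. Do not drop the scraper, and leave the other things on the bench where they stand.

Things in the scene. Friction and masses are not known exactly. Their poses are not given: they have to be found in the camera images.
- scraper: flat scraper, 190 long, loose, 0.2 kg, standing on its long edge (blade plane upright). Orange handle x -95 to 5, 26 wide (y), 34 high; steel blade reaching on to x 95, 4 thick (y), 50 high. Undersides of handle and blade are level. Origin on the underside, middle plane, 5 behind the handle's front end; x points along the tool to the blade, y across its thickness, z up.
- scraper_grip (a point): where to grip the scraper: on the handle's middle plane, x -30, z 24 in the scraper's frame, close to its centre of mass; fingers close along the scraper's y on 26 mm.
- case: red tool case, fixed; base 250 (x) by 170 (y) by 36 high, 5 mm walls, black carrying handle on the -y side (25 out), lid hinge on the +y side. Origin at the centre of its underside, z up. A flat grey inner floor lies at z 18. The wooden holder stands on it in the +x half.
- seat (a point): centre of the grey inner floor (case x 0, y 0, z 18), axes as the case's: where the scraper's origin comes to rest, same way up, its x along the case's x (10 to 15 mm to spare lengthwise): blade towards +x in the slot, handle behind the holder, its whole underside on the grey floor.
- slot (a point): middle of the wooden holder's slot at the top of its parallel part (case x 59.5, y 0, z 46), axes as the case's. Slot along x, 8 wide, open at both ends, going down to the grey floor; flared lips above it (to z 57) widen the mouth to about 20. Holder: x 22 to 97 in the case's frame, 44 wide.
- lid (a joint): lid angle, rad: 0 shut, 1.57 upright, at most 1.95 (leaning back to the case's +y side). A stiff hinge holds the lid wherever it is left; moving its front edge takes 2 to 5 N. It can be pushed over from behind (+y side) with the fingers and then pressed down from above.
- lid_hinge (a point): middle of the hinge line, which runs along the case's x axis; at y 85, z 36 in the case's frame. Its axes turn with the lid and equal the case's axes when the lid is shut.
- lid_edge (a point): middle of the lid's upper front edge, the edge that moves most: with the lid shut 170 from the hinge line towards -y and 44 above it. The lid is a red shell 250 by 170 by 44 deep, open below, 4 thick, with a brown panel on its outer face; shut, its top is at z 80.
- can: green can with a white label, 64 diameter, 150 high, loose; origin at the centre of its underside. Bystander.
- nut_a: hexagonal brass nut with a steel stub, 40 across corners, 36 high, loose; origin at the centre of its underside. Bystander.
- nut_b: hexagonal brass nut with a steel stub, 40 across corners, 36 high, loose; origin at the centre of its underside. Bystander.
- carton: cardboard carton with white tape, 80 (x) by 130 (y) by 45 high, loose; origin at the centre of its underside. Bystander.
There are look-alikes about, which are no part of the job. There is more than one size of the scraper; the one meant has the size given above.

How it is judged (in metres and radians):
On the way:
1. the scraper stands fully down in the slot (within 5 mm of the floor of the case, 7 mm of the slot's line) and is let go, with the lid still open (over 0.9 rad) (z of scraper in the frame of case between 0.012 and 0.023 m and y of scraper in the frame of case between -0.007 and 0.007 m and x of scraper in the frame of case between -0.03 and 0.03 m and angle between the x axis of scraper and the x axis of case, either way round below 0.1 rad and angle between scraper's own z axis and vertical below 0.12 rad and contact force between the fingers and scraper below 0.1 N and value of joint lid above 0.9 rad), for 0.2 s.
At the end, for the whole second after the job is handed in: scraper at rest in the slot: underside within 5 mm of the grey floor, within 7 mm of the slot line and 30 mm of its place lengthwise, aligned within 0.1 rad, upright within 0.12 rad; lid shut (below 0.06 rad) and still; can, nuts and carton within 30 mm of their starts (z of scraper in the frame of case between 0.012 and 0.023 m and y of scraper in the frame of case between -0.007 and 0.007 m and x of scraper in the frame of case between -0.03 and 0.03 m and angle between the x axis of scraper and the x axis of case, either way round below 0.1 rad and angle between scraper's own z axis and vertical below 0.12 rad and value of joint lid below 0.06 rad and velocity of joint lid between -0.05 and 0.05 rad/s and linear speed of scraper below 0.02 m/s and distance of each of can, nut_a, nut_b, carton from where it was at the start of the episode below 0.03 m); the robot touches nothing.
It fails at once if the scraper is dropped or thrown (faster than 0.4 m/s while not in the fingers) (contact force between the fingers and scraper below 0.1 N and linear speed of scraper above 0.4 m/s).
It fails at once if the lid is slammed (closing faster than 3 rad/s) (velocity of joint lid below -3 rad/s).
It fails at once if the can, a nut or the carton is moved more than 30 mm (distance of any of can, nut_a, nut_b, carton from where it was at the start of the episode above 0.03 m).
It also fails if it takes over 64 s, if anything falls off the work surface, if the arm or the gripper's body presses on something with over 40 N, if the wrist force passes 120 N, or if a joint passes its speed limit or range.

## Working session

There is one attempt and no reset: what is moved stays moved. The work goes in short steps, Python scripts to look and compute and a shell command to move; the robot and the scene stay as the last step left them, time stands still between calls to the robot, and variables do not carry over. Pictures are saved under pics/ and viewed, at most 10 in all, crops included, and the job is handed in when it is done.

```bash
mkdir -p pics
python3 - <<'E'
from bench import r
import cv2,numpy as np
print(r.sense())
for n in("scene","top"):
    p,d=r.snapshot(n); cv2.imwrite(f"pics/{n}0.png",p); np.save(n+"_d.npy",d)
    print(n,r.calibration(n),(d==0).mean())
print(r.calibration("wrist"), r.tip_reach)
E
```

```text
{'time': 0.0, 'joint_pos': array([ 6.04227959e+01,  7.51453633e+00,  8.53298338e+01,  4.04956875e-04,
        8.72620636e+01, -4.89153344e+00]), 'qd': array([-0.01980495,  0.01832206,  0.01797734, -0.07250586, -0.00933199,
       -0.04159842]), 'joint_efforts': array([-7.68500850e-04, -5.69421458e+01, -5.00535750e+01, -6.26857600e-04,
        1.52245606e-02, -9.17408272e-06]), 'tool_pos': array([250.26586955, 544.68988963, 224.04509637]), 'tcp_rot': array([-1.79893988e+02, -9.47854484e-03,  1.55314301e+02]), 'ft_force': array([0.19030941, 1.34075542, 0.71366935]), 'wrist_torque': array([ 0.03514597, -0.00281851, -0.00727462]), 'grip_force': 0.0, 'finger_gap': 85.26401307310421}
scene {'vfov': 51.474283066571076, 'cx': 330.54936569845853, 'cy': 198.10508124619815, 'rvec': array([ 2.00278457,  1.32442758, -0.55030327]), 'tvec': array([-172.14462162, -304.51932198, 1418.1935492 ])} 0.00406640625
top {'vfov': 42.48425348853308, 'cx': 323.405956518889, 'cy': 203.23413190041057, 'rvec': array([ 2.16907297, -2.18127569,  0.06258488]), 'tvec': array([ -39.04292668,  585.48658575, 1274.73636096])} 0.0039765625
{'vfov': 60.99419291369346, 'cx': 316.82209252391795, 'cy': 199.95196421198733, 'tool_from_camera': array([[-5.62927774e-04, -9.56772880e-01, -2.90835588e-01,
         7.49965022e+01],
       [ 9.99999841e-01, -5.32264448e-04, -1.84542395e-04,
         1.43906299e-01],
       [ 2.17637154e-05, -2.90835645e-01,  9.56773028e-01,
        -1.48290385e+02],
       [ 0.00000000e+00,  0.00000000e+00,  0.00000000e+00,
         1.00000000e+00]])} 19.0
```

View pics/top0.png

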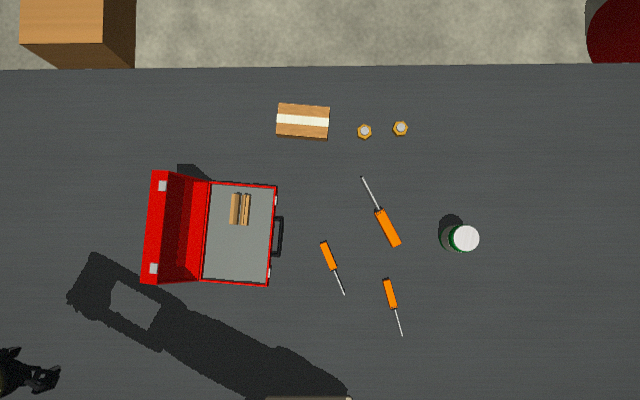

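View pics/scene0.png

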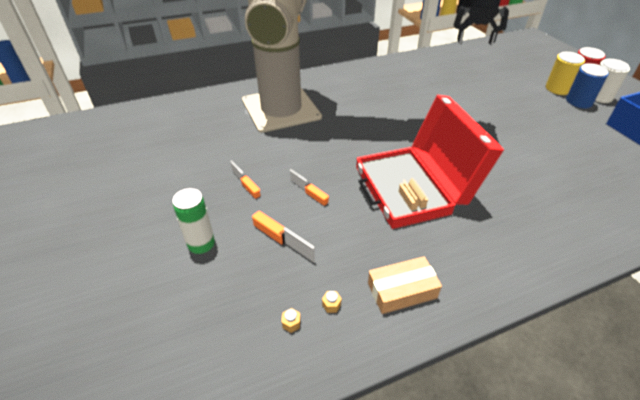

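Candidates in the top view are the orange-handled scrapers at (381,213), (333,268) and (393,307). The first looks largest, and I'll measure all three. The case is open with its hinge to the image left, and the holder is in its upper half at (240,209).

```bash
cat > h.py <<'E'
import numpy as np,cv2
from bench import r
def cam(n):
    c=r.calibration(n); f=200/np.tan(np.radians(c["vfov"]/2)); return c,f
def pts(n,d,T=None):
    """world points (400,640,3) from depth; T=(tool_pos,tcp_rot) for wrist"""
    c,f=cam(n); v,u=np.mgrid[0:400,0:640]
    P=np.stack([(u-c["cx"])/f*d,(v-c["cy"])/f*d,d],-1).astype(float)
    if n=="wrist":
        from scipy.spatial.transform import Rotation as R
        M=c["tool_from_camera"]; P=P@M[:3,:3].T+M[:3,3]
        return P@R.from_euler("xyz",T[1],degrees=True).as_matrix().T+T[0]
    Rm=cv2.Rodrigues(c["rvec"])[0]
    return (P-c["tvec"])@Rm
def orange(p):
    h=cv2.cvtColor(p,cv2.COLOR_BGR2HSV); return cv2.inRange(h,(8,200,120),(20,255,255))
def red(p):
    h=cv2.cvtColor(p,cv2.COLOR_BGR2HSV); return cv2.inRange(h,(0,180,70),(6,255,255))|cv2.inRange(h,(174,180,70),(180,255,255))
E
python3 - <<'E'
from h import *
for n in("top","scene"):
    p=cv2.imread(f"pics/{n}0.png"); d=np.load(n+"_d.npy"); W=pts(n,d); ok=d>0
    print(n)
    m=orange(p); nc,l,s,c=cv2.connectedComponentsWithStats(m)
    for i in range(1,nc):
        if s[i,4]<60: continue
        q=W[(l==i)&ok]; zt=np.percentile(q[:,2],90); 
        if zt>100: continue
        t=q[q[:,2]>zt-6]; rc=cv2.minAreaRect(t[:,:2].astype(np.float32)); print("orange",c[i].round(),s[i,4],"ztop",zt.round(1),np.round(rc[0],1),np.round(rc[1],1),round(rc[2],1))
    m=red(p)>0
    q=W[m&ok&(W[...,2]>28)&(W[...,2]<41)&(W[...,0]<900)&(abs(W[...,1])<500)]; rc=cv2.minAreaRect(q[:,:2].astype(np.float32)); print("rim",len(q),rc,np.median(q[:,2]))
    q=W[m&ok&(W[...,2]>45)&(W[...,0]<900)&(W[...,1]<500)]; print("lid zmax",np.percentile(q,99,axis=0),q.min(0),len(q))
    h=cv2.cvtColor(p,cv2.COLOR_BGR2HSV)
    # grey floor
    g=(abs(W[...,2]-18)<5)&(h[...,1]<50)&(h[...,2]>90)&ok&(W[...,1]>0)&(W[...,1]<500)&(W[...,0]<800)&(W[...,0]>200)
    g=cv2.morphologyEx(g.astype(np.uint8),cv2.MORPH_OPEN,np.ones((3,3))); q=W[g>0]
    rc=cv2.minAreaRect(q[:,:2].astype(np.float32)); print("floor",len(q),rc,np.median(q[:,2]))
    t=ok&(abs(W[...,0]-500)<200)&(abs(W[...,1])<150); print("table z",np.median(W[t][:,2]))
    # objects above table
    b=(ok&(W[...,2]>20)&(W[...,0]>250)&(W[...,0]<900)&(abs(W[...,1])<450)).astype(np.uint8)
    nc,l,s,c=cv2.connectedComponentsWithStats(b)
    for i in range(1,nc):
        if s[i,4]>30:
            q=W[l==i]; print("obj",c[i].round(),s[i,4],q.min(0).round(),q.max(0).round())
E
```

```text
top
orange [388. 228.] 394 ztop 38.0 [ 522.9 -201.7] [97.4 25.6] 27.9
orange [328. 256.] 207 ztop 28.7 [453.8 -52.8] [69.4 17.8] 22.4
orange [390. 293.] 213 ztop 28.8 [ 359.7 -205.1] [69.1 18.2] 14.5
rim 2139 ((512.3330078125, 194.55201721191406), (215.92213439941406, 249.64505004882812), 85.05714416503906) 35.57307734732865
lid zmax [644.37928734 352.1997905  201.19475568] [395.93069323 249.03825105  45.10111427] 4242
floor 4373 ((512.0526123046875, 173.4904022216797), (157.3404998779297, 237.01693725585938), 84.86636352539062) 18.528646147587008
table z 1.5157950162981806
obj [302. 121.] 1731 [746. -58.  20.] [837.  77.  55.]
obj [400. 128.] 164 [ 757. -255.   20.] [ 792. -219.   42.]
obj [364. 132.] 163 [ 748. -164.   20.] [ 785. -128.   42.]
obj [192. 228.] 8736 [379.  59.  20.] [649. 358. 206.]
obj [384. 221.] 545 [ 475. -235.   21.] [ 648. -136.   57.]
obj [460. 238.] 894 [ 463. -394.   20.] [ 527. -332.  158.]
obj [330. 260.] 255 [358. -92.  20.] [488. -33.  43.]
obj [215. 257.] 47 [434. 217.  20.] [472. 243.  26.]
obj [231. 265.] 102 [412. 157.  20.] [457. 220.  27.]
obj [254
[... 314 characters left out ...]
7  45.02772209] 3980
floor 2345 ((503.9307556152344, 181.40957641601562), (151.9848175048828, 225.45416259765625), 84.74971771240234) 17.375048146437084
table z -0.00848574995107879
obj [445. 157.] 7062 [382.  61.  20.] [654. 359. 204.]
obj [246. 180.] 202 [ 262. -230.   20.] [ 399. -187.   37.]
obj [309. 187.] 244 [360. -91.  20.] [492. -30.  40.]
obj [413. 195.] 572 [516. 143.  20.] [615. 214.  59.]
obj [193. 219.] 1691 [ 467. -394.   20.] [ 532. -330.  152.]
obj [281. 232.] 703 [ 480. -232.   20.] [ 652. -134.   53.]
obj [404. 282.] 2456 [750. -58.  20.] [842.  79.  49.]
obj [331. 299.] 232 [ 753. -162.   20.] [ 789. -127.   39.]
obj [290. 318.] 259 [ 759. -254.   21.] [ 796. -217.   39.]
```

Run:
```python
import cv2
p=cv2.imread("pics/top0.png")[165:345,300:420]; cv2.imwrite("pics/crop1.png",cv2.resize(p,None,fx=3.3,fy=3.3,interpolation=cv2.INTER_CUBIC))
```

```text
(no output)
```

View pics/crop1.png

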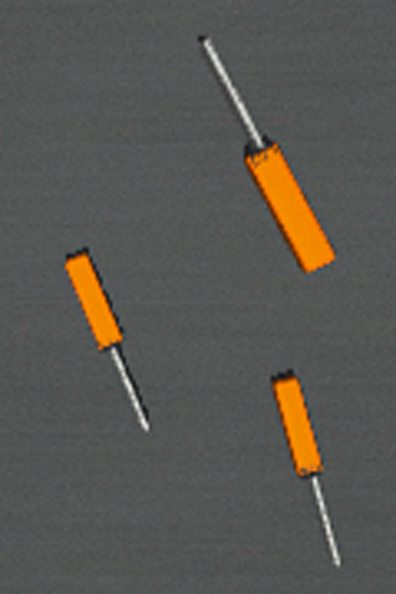

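The object at (381,213) is the one meant. Its handle measures 97x26 with its top at about 36, against the given 100x26x34. The other two handles are 69x18, so they are look-alikes. In the crop, its blade points up and left, at a yaw of about 28°. I'll lift, then travel over to it.

```bash
python3 -m handwheel '[[0,0,-0.038,0,0,0,0.085],[0,0,-0.038,0,0,0,0.085],[-0.0285,-0.0275,0,0,0,0,0.085],[-0.0285,-0.0275,0,0,0,0,0.085],[-0.0285,-0.0275,0,0,0,0,0.085],[-0.0285,-0.0275,0,0,0,0,0.085],[-0.0285,-0.0275,0,0,0,0,0.085],[-0.0285,-0.0275,0,0,0,0,0.085]]'
python3 -m handwheel '[[-0.0285,-0.0275,0,0,0,0,0.085],[-0.0285,-0.0275,0,0,0,0,0.085],[-0.0285,-0.0275,0,0,0,0,0.085],[-0.0285,-0.0275,0,0,0,0,0.085],[-0.0285,-0.0275,0,0,0,0,0.085],[-0.0285,-0.0275,0,0,0,0,0.085],[-0.0285,-0.0275,0,0,0,0,0.085],[-0.0285,-0.0275,0,0,0,0,0.085]]'
python3 -m handwheel '[[-0.0285,-0.0275,0,0,0,0,0.085],[-0.0285,-0.0275,0,0,0,0,0.085],[-0.0285,-0.0275,0,0,0,0,0.085],[-0.0285,-0.0275,0,0,0,0,0.085],[-0.0285,-0.0275,0,0,0,0,0.085],[-0.0285,-0.0275,0,0,0,0,0.085]]'
python3 -m handwheel '[[0,0,0,0,0,-6.6,0.085],[0,0,0,0,0,-6.6,0.085],[0,0,0,0,0,-6.6,0.085],[0,0,0,0,0,-6.6,0.085],[0,0,0,0,0,-6.6,0.085],[0,0,0,0,0,-6.6,0.085],[0,0,0,0,0,-6.6,0.085],[0,0,0,0,0,-6.6,0.085]]'
python3 -m handwheel '[[0,0,0.03,0,0,0,0.085],[0,0,0.03,0,0,0,0.085],[0,0,0.03,0,0,0,0.085],[0,0,0.02,0,0,0,0.085],[0,0,0,0,0,0,0.085],[0,0,0,0,0,0,0.085]]'
cat > look.py <<'E'
from h import *
import sys
s=r.sense(); T=(s["tool_pos"],s["tcp_rot"]); print(s["time"],T)
p,d=r.snapshot("wrist"); W=pts("wrist",d,T); cv2.imwrite(f"pics/{sys.argv[1]}.png",p)
np.savez(sys.argv[1],d=d,W=W)
E
python3 look.py w1
python3 - <<'E'
from h import *
p=cv2.imread("pics/w1.png"); W=np.load("w1.npz")["W"]
m=orange(p)>0; q=W[m]; zt=np.percentile(q[:,2],80); t=q[abs(q[:,2]-zt)<4]
print("handle",len(t),zt,cv2.minAreaRect(t[:,:2].astype(np.float32)))
b=(W[...,2]>42)&(W[...,2]<60); q=W[b]; print("blade",len(q),q.min(0),q.max(0),np.polyfit(q[:,0],q[:,1],1),cv2.minAreaRect(q[:,:2].astype(np.float32)))
E
```

```text
time: 0.77
tool_pos: [337.0, 322.1, 300.6]
tcp_rot: [-180.0, -0.0, 155.3]
ft_force: [1.6, 0.3, 0.3]
finger_gap: 85.1
grip_force: 0.0
time: 1.43
tool_pos: [452.4, 26.8, 300.9]
tcp_rot: [180.0, -0.0, 155.3]
ft_force: [1.2, 0.3, 0.4]
finger_gap: 84.9
grip_force: 0.0
time: 1.93
tool_pos: [538.9, -194.6, 300.5]
tcp_rot: [180.0, -0.0, 155.3]
ft_force: [0.5, 0.9, 0.5]
finger_gap: 84.9
grip_force: 0.0
time: 2.6
tool_pos: [538.6, -192.5, 300.5]
tcp_rot: [180.0, -0.0, -151.6]
ft_force: [-0.4, 1.0, 0.4]
finger_gap: 84.7
grip_force: 0.0
time: 3.1
tool_pos: [537.7, -192.1, 189.7]
tcp_rot: [179.8, -0.1, -151.9]
ft_force: [0.0, 0.2, 0.6]
finger_gap: 84.9
grip_force: 0.0
3.1 (array([ 537.6864967 , -192.07949836,  189.72829385]), array([ 1.79834042e+02, -1.25294278e-01, -1.51883836e+02]))
handle 982 33.07748303533165 ((523.2777099609375, -200.6645050048828), (96.26062774658203, 24.08110237121582), 26.62944984436035)
blade 2023 [ 463.9978317  -361.0527089    42.03878151] [649.01059208 190.57856464  59.9998217 ] [    2.1069584  -1191.84419552] ((576.3873291015625, -95.149658203125), (556.1968994140625, 154.9859161376953), 82.6483154296875)
```

View pics/w1.png

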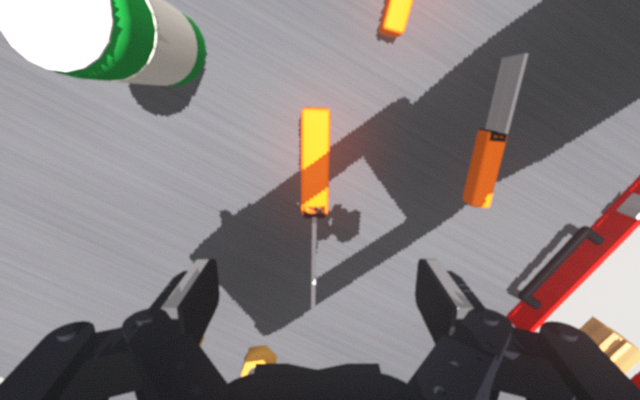

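The handle is at columns 301-330, rows 108-215, and the blade runs down to (313,308). Next I'll refine the axis from the blade's top edge and check the case from this view.

Run:
```python
from h import *
for n,box in(("w1",(225,312,295,330)),("top",(170,208,355,382))):
    if n=="w1": W=np.load("w1.npz")["W"]; p=cv2.imread("pics/w1.png")
    else: W=pts("top",np.load("top_d.npy")); p=cv2.imread("pics/top0.png")
    B=W[box[0]:box[1],box[2]:box[3]].reshape(-1,3); q=B[(B[:,2]>44)&(B[:,2]<60)]
    m=orange(p)>0
    H=W[m]; H=H[(H[:,2]>28)&(H[:,2]<42)&(np.hypot(H[:,0]-523,H[:,1]+201)<60)]
    hc=np.array(cv2.minAreaRect(H[:,:2].astype(np.float32))[0]); bm=q[:,:2].mean(0)
    vx=cv2.fitLine(q[:,:2].astype(np.float32),cv2.DIST_HUBER,0,.01,.01).ravel()
    print(n,len(q),"blade mean",bm,q[:,2].max(),"yaw line",np.degrees(np.arctan2(vx[1],vx[0])),"yaw centre-blade",np.degrees(np.arctan2(*(bm-hc)[::-1])),"hc",hc)
    u=vx[:2]*np.sign(vx[0]); s=(q[:,:2]-hc)@u; print("blade tip along from handle centre (140 exp)",s.max(), "hz",np.median(H[:,2]))
```

```text
w1 355 blade mean [ 608.35141411 -157.2831128 ] 51.08714124348705 yaw line 27.324644 yaw centre-blade 27.01826944037672 hc [ 523.27770996 -200.664505  ]
blade tip along from handle centre (140 exp) 140.88101871924653 hz 33.21642451119318
top 66 blade mean [ 608.43047636 -157.62036977] 57.441800024151306 yaw line 27.631742 yaw centre-blade 27.238650993960107 hc [ 522.80847168 -201.69714355]
blade tip along from handle centre (140 exp) 139.80309636726923 hz 34.62022884064996
```

```bash
python3 -m handwheel '[[0.0018,-0.001,0.03,0,0,0.9,0.085],[0,0,0.036,0,0,0,0.085],[0,0,0.036,0,0,0,0.085],[0,0,0.036,0,0,0,0.085],[0,0,0.02,0,0,0,0.085],[0,0,0.008,0,0,0,0.085],[0,0,0,0,0,0,0.085]]' 40
python3 -m handwheel '[[0,0,0,0,0,0,0.02],[0,0,0,0,0,0,0.02],[0,0,0,0,0,0,0.02],[0,0,0,0,0,0,0.02],[0,0,0,0,0,0,0.02],[0,0,0,0,0,0,0.02],[0,0,0,0,0,0,0.02],[0,0,0,0,0,0,0.02]]' 60
```

```text
time: 3.73
tool_pos: [537.5, -194.3, 24.7]
tcp_rot: [179.9, -0.0, -152.8]
ft_force: [0.3, -0.0, 0.6]
finger_gap: 85.1
grip_force: 0.0
time: 4.4
tool_pos: [538.5, -194.6, 26.8]
tcp_rot: [-179.9, 0.1, -152.8]
ft_force: [-2.6, 1.8, 9.0]
finger_gap: 21.2
grip_force: 58.4
```

Gap 21 where 26 was expected, plus 9 N upward. I'll lift a little and look.

```bash
python3 -m handwheel '[[0,0,-0.003,0,0,0,0.02],[0,0,-0.003,0,0,0,0.02],[0,0,0,0,0,0,0.02]]'
python3 -m handwheel '[[0,0,-0.01,0,0,0,0.02],[0,0,-0.015,0,0,0,0.02],[0,0,-0.02,0,0,0,0.02],[0,0,-0.02,0,0,0,0.02],[0,0,0,0,0,0,0.02],[0,0,0,0,0,0,0.02]]'
python3 look.py w2
python3 - <<'E'
from h import *
p,d=r.snapshot("scene"); W=pts("scene",d)
q=cv2.imread("pics/w2.png"); s=cv2.resize(p[130:330,180:420],(640,400*0+533))
cv2.imwrite("pics/m2.png",np.vstack([cv2.resize(q,(480,300)),cv2.resize(p[150:290,200:424],(480,300))]))
E
```

```text
time: 4.65
tool_pos: [537.8, -194.4, 31.6]
tcp_rot: [-180.0, 0.0, -152.8]
ft_force: [1.0, -0.8, -2.2]
finger_gap: 21.1
grip_force: 58.0
time: 5.15
tool_pos: [538.8, -194.8, 97.6]
tcp_rot: [-179.8, 0.1, -152.8]
ft_force: [-0.5, 0.5, -2.4]
finger_gap: 21.0
grip_force: 58.1
5.15 (array([ 538.82038856, -194.82950669,   97.61788982]), array([-1.79847777e+02,  1.17572758e-01, -1.52780781e+02]))
```

View pics/m2.png

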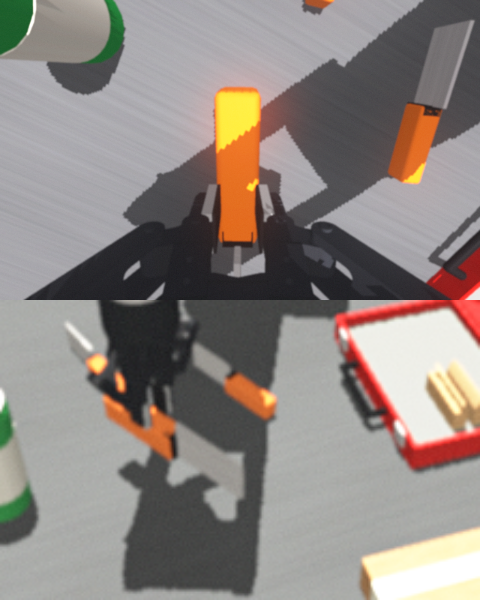

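Held straight and level in the jaws. I'll measure its pose in the hand (pitch, yaw, height), then move to a viewing pose over the case.

Run:
```python
from h import *
from scipy.spatial.transform import Rotation as R
p=cv2.imread("pics/w2.png"); d=np.load("w2.npz")["d"]; c,f=cam("wrist")
Z=np.zeros(3); P=pts("wrist",d,(Z,Z))  # tool frame
m=orange(p); cv2.imwrite  
m=(m>0); m[:, :260]=0; m[:,380:]=0; m[:100]=0
q=P[m&(d>0)]; zt=np.median(q[:,2]); t=q[abs(q[:,2]-zt)<6]
A=np.c_[t[:,0],t[:,1],np.ones(len(t))]; k=np.linalg.lstsq(A,t[:,2],rcond=None)[0]
print("top z tool",zt,"slopes deg x,y",np.degrees(k[:2]),"z at x=0",k[2],len(t))
print(cv2.minAreaRect(t[:,:2].astype(np.float32)), t.min(0),t.max(0))
```

```text
top z tool -6.564027677219016 slopes deg x,y [-0.60180682 -1.12978755] z at x=0 -6.408391383853577 7263
((16.348663330078125, 0.5742177963256836), (98.51508331298828, 25.53983497619629), 0.11850272119045258) [-32.93098226 -12.29069932 -10.82444425] [65.59629607 13.27438688 -0.58033291]
```

```bash
python3 -m handwheel '[[-0.0057,0.0272,-0.0165,0,0,0,0.02],[-0.0057,0.0272,-0.0165,0,0,0,0.02],[-0.0057,0.0272,-0.0165,0,0,0,0.02],[-0.0057,0.0272,-0.0165,0,0,0,0.02],[-0.0057,0.0272,-0.0165,0,0,0,0.02],[-0.0057,0.0272,-0.0165,0,0,0,0.02],[-0.0057,0.0272,-0.0165,0,0,0,0.02],[-0.0057,0.0272,-0.0165,0,0,0,0.02]]'
python3 -m handwheel '[[0,0,0,0,0,5.35,0.02],[0,0,0,0,0,5.35,0.02],[0,0,0,0,0,5.35,0.02],[0,0,0,0,0,5.35,0.02],[0,0,0,0,0,5.35,0.02],[0,0,0,0,0,5.35,0.02],[0,0,0,0,0,0,0.02],[0,0,0,0,0,0,0.02]]'
python3 look.py w3
python3 - <<'E'
from h import *
p=cv2.imread("pics/w3.png"); W=np.load("w3.npz")["W"]; h=cv2.cvtColor(p,cv2.COLOR_BGR2HSV)
m=red(p)>0; q=W[m&(abs(W[...,2]-35)<4)]; print("rim",len(q),cv2.minAreaRect(q[:,:2].astype(np.float32)),np.median(q[:,2]))
g=((abs(W[...,2]-18)<3)&(h[...,1]<50)&(W[...,1]>60)&(W[...,0]<660)).astype(np.uint8); g=cv2.morphologyEx(g,cv2.MORPH_OPEN,np.ones((5,5))); q=W[g>0]; print("floor",len(q),cv2.minAreaRect(q[:,:2].astype(np.float32)),np.median(q[:,2]))
k=(W[...,2]>50)&(W[...,2]<62)&(h[...,0]>9)&(h[...,0]<30)&(h[...,1]>60)&(W[...,1]>100)
q=W[k]; print("holder",len(q),q.min(0),q.max(0),cv2.minAreaRect(q[:,:2].astype(np.float32)))
E
```

```text
time: 5.92
tool_pos: [477.2, 21.3, 226.9]
tcp_rot: [179.9, -0.2, -152.8]
ft_force: [1.0, -0.3, -2.6]
finger_gap: 21.0
grip_force: 58.1
time: 6.58
tool_pos: [478.0, 20.1, 226.6]
tcp_rot: [-180.0, -0.1, 175.3]
ft_force: [0.1, -0.2, -2.9]
finger_gap: 21.0
grip_force: 58.1
6.5833 (array([477.99408954,  20.09077687, 226.57085119]), array([-1.79997597e+02, -1.45986206e-01,  1.75282026e+02]))
rim 11121 ((513.7549438476562, 196.06643676757812), (215.48367309570312, 248.92868041992188), 84.77394104003906) 35.16521625078698
floor 26565 ((512.1847534179688, 176.7312469482422), (156.68331909179688, 239.31430053710938), 84.66302490234375) 17.360595747489555
holder 1009 [531.58237508 151.0860035   50.00866699] [608.50349949 185.45399092  58.39113281] ((570.1792602539062, 168.39540100097656), (28.982885360717773, 75.51701354980469), 85.18509674072266)
```

View pics/w3.png

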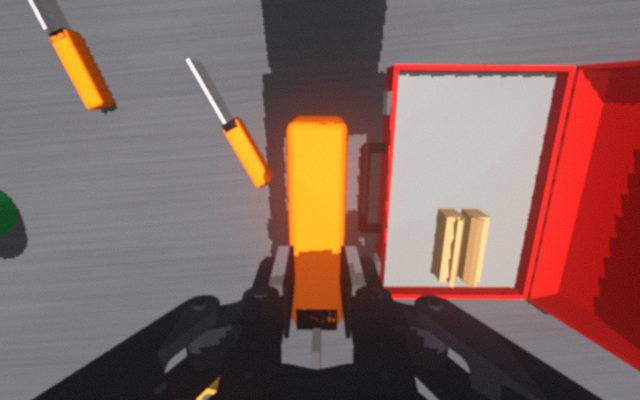

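The case is on the right of the picture: the rim spans columns 385-575, rows 65-298, and the holder strips lie at columns 435-490, rows 208-287. Rim and holder agree on an origin of about (511.5,173.5) with yaw -5.2°. I'll check the slot line directly.

Run:
```python
from h import *
W=np.load("w3.npz")["W"].reshape(-1,3); a=np.radians(-5.2); o=np.array([511.5,173.5])
C=(W[:,:2]-o)@np.array([[np.cos(a),-np.sin(a)],[np.sin(a),np.cos(a)]])
s=(C[:,0]>28)&(C[:,0]<92)&(abs(C[:,1])<34)
for y in range(-30,31,2):
    k=s&(abs(C[:,1]-y)<1)
    if k.sum(): print(y,k.sum(),np.percentile(W[k,2],[10,50,90]).round(1))
W2=pts("top",np.load("top_d.npy")).reshape(-1,3); C2=(W2[:,:2]-o)@np.array([[np.cos(a),-np.sin(a)],[np.sin(a),np.cos(a)]])
s=(C2[:,0]>22)&(C2[:,0]<97)&(abs(C2[:,1])<34)
print("top",[(y,np.median(W2[s&(abs(C2[:,1]-y)<1.5),2]).round()) for y in range(-27,28,3)])
```

```text
-30 92 [16.4 17.4 18.3]
-28 87 [16.7 17.4 18.3]
-26 80 [16.6 17.4 18.2]
-24 92 [16.4 17.2 18.1]
-22 628 [17.8 31.6 44.3]
-20 102 [44.2 45.3 46.2]
-18 103 [44.4 45.3 46.2]
-16 111 [44.4 45.2 46.1]
-14 160 [44.7 46.  55.7]
-12 243 [44.9 54.7 56.6]
-10 126 [44.5 45.9 56.8]
-8 31 [51.7 52.7 53.9]
-6 23 [48.  49.5 50.8]
-4 23 [45.7 46.9 47.8]
-2 2 [44.4 44.5 44.5]
4 462 [31.  39.  46.5]
6 186 [46.4 48.5 50.4]
8 204 [49.7 51.8 53.7]
10 193 [53.3 55.  56.7]
12 88 [55.4 56.1 56.8]
14 54 [54.2 55.2 56.1]
20 71 [44.8 45.4 46.5]
22 72 [44.3 45.2 46.1]
top [(-27, np.float64(19.0)), (-24, np.float64(26.0)), (-21, np.float64(46.0)), (-18, np.float64(46.0)), (-15, np.float64(48.0)), (-12, np.float64(57.0)), (-9, np.float64(53.0)), (-6, np.float64(49.0)), (-3, np.float64(42.0)), (0, np.float64(20.0)), (3, np.float64(37.0)), (6, np.float64(53.0)), (9, np.float64(58.0)), (12, np.float64(57.0)), (15, np.float64(47.0)), (18, np.float64(48.0)), (21, np.float64(45.0)), (24, np.float64(nan)), (27, np.float64(20.0))]
  return _methods._mean(a, axis=axis, dtype=dtype,
  ret = ret.dtype.type(ret / rcount)
```

```bash
python3 -m handwheel '[[0.0016,0.0311,0,0,0,0.4,0.02],[0.0016,0.0311,0,0,0,0,0.02],[0.0016,0.0311,0,0,0,0,0.02],[0.0016,0.0311,0,0,0,0,0.02],[0.0016,0.0311,0.01,0,0,0,0.02],[0,0,0.03,0,0,0,0.02],[0,0,0.03,0,0,0,0.02],[0,0,0.03,0,0,0,0.02]]'
python3 -m handwheel '[[0,0,0.02,0,0,0,0.02],[0,0,0,0,0,0,0.02],[0,0,0,0,0,0,0.02]]'
python3 look.py w4
python3 - <<'E'
from h import *
W=np.load("w4.npz")["W"]; p=cv2.imread("pics/w4.png"); a=np.radians(-5.2); o=np.array([511.5,173.5])
C=(W[...,:2]-o)@np.array([[np.cos(a),-np.sin(a)],[np.sin(a),np.cos(a)]])
m=(orange(p)>0); m[:,:240]=0; m[:,400:]=0; q=C[m]; z=W[m][:,2]; k=abs(z-np.median(z))<5
print("handle case frame",cv2.minAreaRect(q[k].astype(np.float32)),np.median(z)-34)
A=np.c_[q[k],np.ones(k.sum())]; print("slopes",np.degrees(np.linalg.lstsq(A,z[k],rcond=None)[0][:2]))
cols=(abs(W[...,2]-35)<3)&(red(p)>0); R_=C[cols]; print("rim front y",np.percentile(R_[:,1],[0.5,2]),"rim rear x",np.percentile(R_[:,0],[0.5,2]))
p2,d2=r.snapshot("scene"); cv2.imwrite("pics/s4.png",cv2.resize(p2[80:260,320:540],None,fx=2.6,fy=2.6))
E
```

```text
time: 7.3
tool_pos: [484.7, 176.5, 126.8]
tcp_rot: [180.0, 0.0, 175.0]
ft_force: [0.2, 0.6, -2.1]
finger_gap: 21.2
grip_force: 58.1
time: 7.55
tool_pos: [483.5, 175.3, 106.8]
tcp_rot: [-179.9, -0.2, 174.8]
ft_force: [0.2, -0.1, -1.5]
finger_gap: 21.6
grip_force: 58.0
7.55 (array([483.48260344, 175.33591969, 106.76722105]), array([-179.93153149,   -0.2005512 ,  174.82007121]))
handle case frame ((-44.89246368408203, -0.42563438415527344), (25.571626663208008, 97.81373596191406), 89.87803649902344) 79.29258363790134
slopes [-1.04759029  1.61094805]
rim front y [-83.56010539 -82.78309997] rim rear x [-124.38569801 -123.80746838]
```

View pics/s4.png

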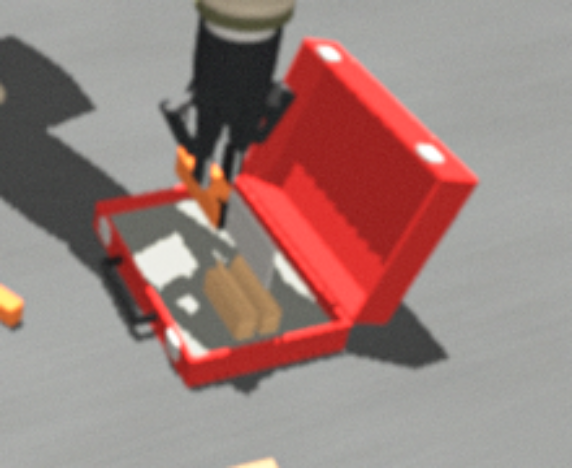

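The blade hangs above the holder at crop (250,240), in line with it, and the handle centre is at case (-44.9,-0.4). Lowering.

```bash
python3 -m handwheel '[[0,0,0.01,0,0,0,0.02],[0,0,0.01,0,0,0,0.02],[0,0,0.008,0,0,0,0.02],[0,0,0.006,0,0,0,0.02],[0,0,0.006,0,0,0,0.02],[0,0,0,0,0,0,0.02]]'
python3 -m handwheel '[[0,0,0.005,0,0,0,0.02],[0,0,0.004,0,0,0,0.02],[0,0,0.004,0,0,0,0.02],[0,0,0,0,0,0,0.02]]'
```

```text
time: 8.15
tool_pos: [483.6, 175.3, 66.2]
tcp_rot: [-179.9, -0.2, 174.7]
ft_force: [-0.5, -0.7, -2.6]
finger_gap: 21.2
grip_force: 58.0
time: 8.48
tool_pos: [484.3, 175.5, 54.2]
tcp_rot: [-180.0, -0.1, 174.7]
ft_force: [-0.4, -0.8, -2.8]
finger_gap: 21.1
grip_force: 58.1
```

```bash
python3 -m handwheel '[[0,0,0.003,0,0,0,0.02],[0,0,0.003,0,0,0,0.02],[0,0,0,0,0,0,0.02]]'
python3 -m handwheel '[[0,0,0.001,0,0,0,0.02],[0,0,0.001,0,0,0,0.02],[0,0,0,0,0,0,0.02]]'
```

```text
time: 8.73
tool_pos: [484.5, 175.6, 48.5]
tcp_rot: [-180.0, -0.0, 174.7]
ft_force: [-0.3, 0.1, -2.6]
finger_gap: 21.1
grip_force: 58.1
time: 8.98
tool_pos: [484.8, 175.6, 47.0]
tcp_rot: [-180.0, -0.0, 174.7]
ft_force: [-0.6, 0.4, -2.4]
finger_gap: 21.1
grip_force: 58.2
```

```bash
python3 -m handwheel '[[0,0,0.001,0,0,0,0.02],[0,0,0,0,0,0,0.02]]'; python3 -m handwheel '[[0,0,0.001,0,0,0,0.02],[0,0,0,0,0,0,0.02]]';python3 -m handwheel '[[0,0,0.001,0,0,0,0.02],[0,0,0,0,0,0,0.02]]'
```

```text
time: 9.15
tool_pos: [484.8, 175.6, 46.0]
tcp_rot: [-180.0, 0.0, 174.7]
ft_force: [-0.5, -0.5, -2.1]
finger_gap: 21.2
grip_force: 58.4
time: 9.32
tool_pos: [484.9, 175.7, 45.1]
tcp_rot: [180.0, 0.0, 174.7]
ft_force: [0.8, 0.3, -1.7]
finger_gap: 21.4
grip_force: 58.9
time: 9.48
tool_pos: [485.1, 175.9, 44.8]
tcp_rot: [180.0, 0.0, 174.7]
ft_force: [-3.0, 0.7, 4.8]
finger_gap: 21.2
grip_force: 62.7
```

The force rises at z 45, so the underside is on the floor. Letting go.

```bash
python3 -m handwheel '[[0,0,0,0,0,0,0.03],[0,0,0,0,0,0,0.045],[0,0,0,0,0,0,0.06],[0,0,0,0,0,0,0.06],[0,0,0,0,0,0,0.06],[0,0,0,0,0,0,0.06],[0,0,0,0,0,0,0.06]]'
python3 -m handwheel '[[0,0,-0.01,0,0,0,0.06],[0,0,-0.02,0,0,0,0.06],[0,0,-0.03,0,0,0,0.06],[0,0,-0.04,0,0,0,0.06],[0,0,-0.04,0,0,0,0.06],[0,0,-0.04,0,0,0,0.06],[0,0,-0.02,0,0,0,0.06],[0,0,0,0,0,0,0.06]]'
cat > chk.py <<'E'
from h import *
a=np.radians(-5.2); o=np.array([511.5,173.5]); M=np.array([[np.cos(a),-np.sin(a)],[np.sin(a),np.cos(a)]])
p,d=r.snapshot("top"); W=pts("top",d); C=(W[...,:2]-o)@M; cv2.imwrite("pics/tchk.png",p)
m=(orange(p)>0)&(C[...,0]>-120)&(C[...,0]<20)&(abs(C[...,1])<40); q=C[m]; z=W[m][:,2]
if len(q): print("handle",len(q),cv2.minAreaRect(q.astype(np.float32)),"top z (52+1.5)",np.percentile(z,[10,50,90]))
s=W[(red(p)>0)&(W[...,2]>42)&(W[...,1]<500)&(W[...,0]<800)]
if len(s):
    cs=(s[:,:2]-o)@M; print("lid x",cs[:,0].min(),cs[:,0].max(),"y",cs[:,1].min(),cs[:,1].max(),"z",s[:,2].max(),"y of zmax",cs[s[:,2]>s[:,2].max()-5,1].mean())
E
python3 chk.py; python3 look.py w5
python3 - <<'E'
from h import *
a=np.radians(-5.2); o=np.array([511.5,173.5]); M=np.array([[np.cos(a),-np.sin(a)],[np.sin(a),np.cos(a)]])
p=cv2.imread("pics/w5.png"); W=np.load("w5.npz")["W"]; C=(W[...,:2]-o)@M
m=(orange(p)>0)&(C[...,0]>-110)&(abs(C[...,1])<30); z=W[m][:,2]; k=abs(z-np.median(z))<4
print("wrist handle",cv2.minAreaRect(C[m][k].astype(np.float32)),np.median(z))
E
```

```text
time: 10.07
tool_pos: [484.8, 175.6, 44.1]
tcp_rot: [-180.0, -0.0, 174.7]
ft_force: [0.0, -0.7, -0.2]
finger_gap: 60.2
grip_force: 0.0
time: 10.73
tool_pos: [487.8, 176.4, 252.1]
tcp_rot: [179.8, 0.6, 174.7]
ft_force: [-0.2, 0.1, -0.3]
finger_gap: 60.1
grip_force: 0.0
handle 221 ((-42.67348861694336, -2.3173141479492188), (96.0050048828125, 25.97643280029297), 1.3926271200180054) top z (52+1.5) [48.92048902 52.44078134 55.31955406]
lid x -125.44206017477775 123.78679940457094 y -238.7339973014804 176.35473152741304 z 1313.9242224974682 y of zmax -238.7339973014804
10.7833 (array([486.70606358, 176.12853279, 248.68238678]), array([179.86040949,   0.39786984, 174.71823377]))
wrist handle ((-63.366172790527344, 0.12151718139648438), (54.832576751708984, 20.816648483276367), 0.40463030338287354) 51.15183925587104
```

The handle top is at 51-52 and level, so the scraper is seated and released. The lid is at about 1.86 rad, with its rear edge at case y 176, z 186. I'll shut the fingers, cross over the lid and come down behind it.

```bash
python3 -m handwheel '[[0,0,-0.02,0,0,0,0],[-0.005,0,-0.02,0,0,0,0],[-0.005,0.03,0,0,0,0,0],[-0.005,0.03,0,0,0,0,0],[-0.005,0.03,0,0,0,0,0],[-0.005,0.03,0,0,0,0,0],[0,0.03,0,0,0,0,0],[0,0.03,0,0,0,0,0]]'
python3 -m handwheel '[[0,0.03,0,0,0,0,0],[0,0.026,0,0,0,0,0],[0,0,0.03,0,0,0,0],[0,0,0.03,0,0,0,0],[0,0,0.03,0,0,0,0],[0,0,0.016,0,0,0,0],[0,0,0,0,0,0,0],[0,0,0,0,0,0,0]]'
```

```text
time: 11.5
tool_pos: [525.6, 353.4, 281.5]
tcp_rot: [-179.9, -0.2, 174.7]
ft_force: [-0.7, 0.4, 0.6]
finger_gap: -0.1
grip_force: 0.0
time: 12.17
tool_pos: [529.9, 407.3, 175.2]
tcp_rot: [-179.8, -0.3, 174.7]
ft_force: [0.6, -0.9, 1.0]
finger_gap: 0.2
grip_force: 0.0
```

```bash
python3 -m handwheel '[[0,-0.02,-0.008,0,0,0,0],[0,-0.015,0,0,0,0,0],[0,-0.012,0,0,0,0,0],[0,-0.012,0,0,0,0,0],[0,-0.012,0,0,0,0,0],[0,-0.012,0,0,0,0,0]]'
python3 -m handwheel '[[0,-0.012,0,0,0,0,0],[0,-0.012,0,0,0,0,0],[0,-0.012,0,0,0,0,0],[0,-0.012,0,0,0,0,0]]'
python3 chk.py
```

```text
time: 12.67
tool_pos: [524.4, 326.5, 188.2]
tcp_rot: [179.8, 0.1, 174.7]
ft_force: [-6.9, 14.3, 23.9]
finger_gap: 0.0
grip_force: 13.9
time: 13.0
tool_pos: [521.1, 284.9, 199.0]
tcp_rot: [179.0, 0.5, 174.9]
ft_force: [-30.0, 15.9, 69.0]
finger_gap: 0.2
grip_force: 34.3
handle 324 ((-43.53789520263672, -0.6948785781860352), (94.69483947753906, 23.68012046813965), 0.9096286296844482) top z (52+1.5) [48.88759334 52.45065671 55.8430132 ]
lid x -124.73567092013344 123.44560610761812 y -238.7339973014804 130.99208836448256 z 1313.9242224974682 y of zmax -238.7339973014804
```

An upward force of 69 N: the rising lid edge is catching under the finger knuckles. I'll lift clear and look.

```bash
python3 -m handwheel '[[0,0.004,-0.012,0,0,0,0],[0,0.004,-0.015,0,0,0,0],[0,0,-0.02,0,0,0,0],[0,0,-0.02,0,0,0,0],[0,0,0,0,0,0,0],[0,0,0,0,0,0,0]]'
python3 look.py w6
python3 - <<'E'
from h import *
p,d=r.snapshot("scene"); q=cv2.imread("pics/w6.png")
cv2.imwrite("pics/m6.png",np.vstack([cv2.resize(q,(480,300)),cv2.resize(p[60:225,330:594],(480,300))]))
E
```

```text
time: 13.55
tool_pos: [520.9, 285.8, 254.8]
tcp_rot: [179.9, 0.2, 174.7]
ft_force: [-0.1, -0.6, -0.4]
finger_gap: 0.0
grip_force: 0.0
13.55 (array([520.93139111, 285.84096289, 254.7907016 ]), array([1.79907840e+02, 1.66569612e-01, 1.74709135e+02]))
```

View pics/m6.png

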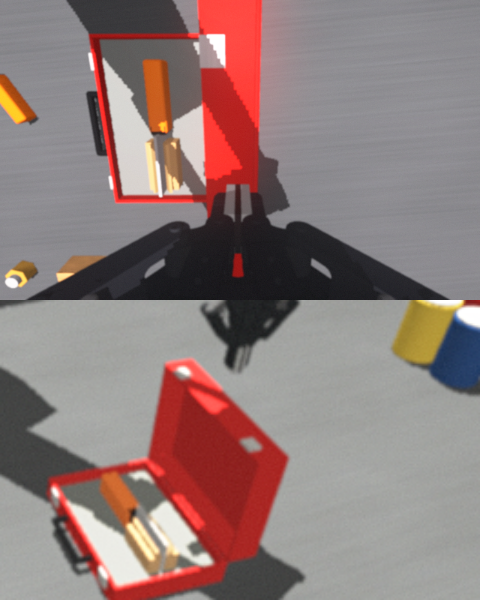

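The lid now stands about upright and the scraper is still seated. I'll go behind it again with only about 15 mm of finger overlap, keeping the knuckles clear of the edge.

```bash
python3 -m handwheel '[[0,0.025,0,0,0,0,0],[0,0.025,0,0,0,0,0],[0,0,0.02,0,0,0,0],[0,0,0.02,0,0,0,0],[0,0,0.003,0,0,0,0],[0,0,0,0,0,0,0]]'
python3 -m handwheel '[[0,-0.01,0,0,0,0,0],[0,-0.01,0,0,0,0,0],[0,-0.01,0,0,0,0,0]]'
python3 -m handwheel '[[0,-0.01,0,0,0,0,0],[0,-0.01,0,0,0,0,0],[0,-0.01,0,0,0,0,0]]'
```

```text
time: 14.15
tool_pos: [522.9, 334.6, 206.5]
tcp_rot: [-179.8, -0.3, 174.7]
ft_force: [-0.2, -1.4, 0.4]
finger_gap: 0.2
grip_force: 0.0
time: 14.4
tool_pos: [522.5, 304.7, 211.5]
tcp_rot: [180.0, 0.1, 174.7]
ft_force: [0.7, -0.0, 0.2]
finger_gap: -0.3
grip_force: 0.0
time: 14.65
tool_pos: [519.4, 274.5, 210.8]
tcp_rot: [180.0, 0.1, 174.7]
ft_force: [-0.1, -0.7, 0.3]
finger_gap: -0.1
grip_force: 0.0
```

```bash
python3 look.py w7
python3 - <<'E'
from h import *
a=np.radians(-5.2); o=np.array([511.5,173.5]); M=np.array([[np.cos(a),-np.sin(a)],[np.sin(a),np.cos(a)]])
for n in("w7","w6"):
    p=cv2.imread(f"pics/{n}.png"); W=np.load(n+".npz")["W"]; C=(W[...,:2]-o)@M
    m=(red(p)>0)&(W[...,2]>60)&(W[...,2]<230); y=C[m][:,1]; z=W[m][:,2]
    print(n,m.sum(),[(zz,np.percentile(y[abs(z-zz)<5],[2,98]).round()) for zz in range(70,216,10) if (abs(z-zz)<5).sum()>20])
E
```

```text
14.65 (array([519.40012047, 274.5059638 , 210.7727043 ]), array([1.79975679e+02, 5.41676267e-02, 1.74675959e+02]))
w7 21906 [(200, array([ 87., 129.])), (210, array([ 87., 129.]))]
w6 17787 [(200, array([ 87., 129.])), (210, array([ 87., 129.]))]
```

Run:
```python
from h import *
for n in("w7","w6"):
    d=np.load(n+".npz")["d"]; P=pts("wrist",d,(np.zeros(3),np.zeros(3))); p=cv2.imread(f"pics/{n}.png")
    for y in (-20,-15,-10,-5,0,5,10,15,20):
        k=(abs(P[...,1]-y)<2)&(abs(P[...,0])<25)&(d>0)&(P[...,2]<60)&(red(p)==0); 
        if k.sum(): print(n,y,k.sum(),"z",np.percentile(P[k][:,2],[5,50,99]).round(),"x",np.percentile(P[k][:,0],[5,95]).round())
W=np.load("w7.npz")["W"]; p=cv2.imread("pics/w7.png")
print(r.sense()["joint_pos"])
p,d=r.snapshot("scene"); cv2.imwrite("pics/s7.png",cv2.resize(p[40:220,400:560],None,fx=3.3,fy=3.3,interpolation=cv2.INTER_CUBIC))
```

```text
w7 -20 709 z [-89. -60. -49.] x [ 4. 13.]
w7 -15 1568 z [-95. -85.   6.] x [ 8. 19.]
w7 -10 2105 z [-95. -79. -15.] x [ 8. 18.]
w7 -5 2408 z [-92. -75. -12.] x [ 7. 18.]
w7 0 1579 z [-89. -44. -12.] x [-7. 12.]
w7 5 2421 z [-91. -73. -12.] x [-2. 18.]
w7 10 2108 z [-94. -79. -15.] x [ 8. 18.]
w7 15 1624 z [-95. -84. -25.] x [ 8. 19.]
w7 20 630 z [-90. -60. -48.] x [ 5. 13.]
w6 -20 707 z [-89. -60. -49.] x [ 4. 13.]
w6 -15 1508 z [-95. -85. -47.] x [ 8. 19.]
w6 -10 2107 z [-95. -79. -15.] x [ 8. 18.]
w6 -5 2408 z [-92. -75. -12.] x [ 8. 18.]
w6 0 1585 z [-89. -44. -12.] x [-7. 12.]
w6 5 2426 z [-91. -73. -12.] x [-2. 18.]
w6 10 2115 z [-94. -79. -14.] x [ 8. 18.]
w6 15 1674 z [-95. -84.  49.] x [ 8. 19.]
w6 20 627 z [-90. -59. -48.] x [ 5. 13.]
[ 2.27596477e+01  5.81798455e+00  8.85618810e+01 -5.56509519e-02
  8.56035637e+01 -6.18747890e+01]
```

View pics/s7.png

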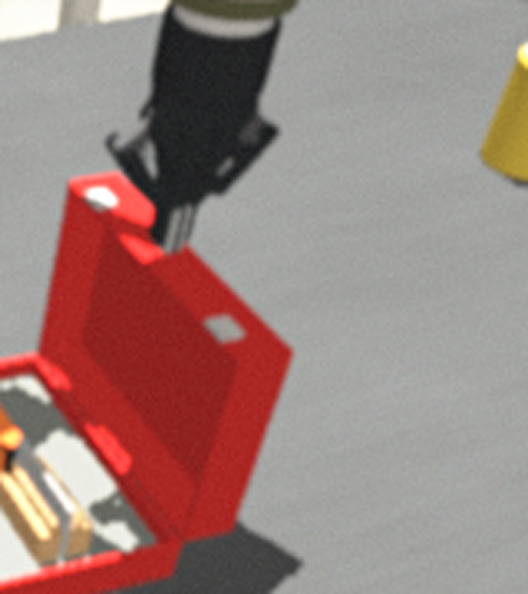

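In the crop the closed fingertips at (178,245) sit level with the lid's top edge, so the shut tips really lie about 8 mm behind the TCP. Depth agrees: the pads end at tool z of about -12. The earlier force was therefore the tips riding on top of the lid. I'll go behind it again, lower.

```bash
python3 -m handwheel '[[0,0,-0.02,0,0,0,0],[0,0.03,0,0,0,0,0],[0,0.03,0,0,0,0,0],[0,0.008,0.01,0,0,0,0],[0,0,0.02,0,0,0,0],[0,0,0.02,0,0,0,0],[0,0,0,0,0,0,0]]'
python3 -m handwheel '[[0,-0.01,0,0,0,0,0],[0,-0.01,0,0,0,0,0],[0,-0.01,0,0,0,0,0]]'
python3 -m handwheel '[[0,-0.01,0,0,0,0,0],[0,0,0,0,0,0,0]]'
```

```text
time: 15.33
tool_pos: [522.8, 342.5, 174.4]
tcp_rot: [-179.7, -0.4, 174.8]
ft_force: [0.2, -0.6, -1.7]
finger_gap: -0.1
grip_force: 0.0
time: 15.58
tool_pos: [523.4, 313.0, 181.9]
tcp_rot: [179.9, 0.1, 174.7]
ft_force: [0.6, 2.7, 1.8]
finger_gap: 0.1
grip_force: 1.6
time: 15.75
tool_pos: [522.7, 301.9, 182.0]
tcp_rot: [179.9, 0.1, 174.6]
ft_force: [-0.4, 0.1, 0.3]
finger_gap: 0.1
grip_force: 0.0
```

```bash
python3 -m handwheel '[[0,-0.01,0,0,0,0,0],[0,-0.01,0,0,0,0,0],[0,-0.01,0,0,0,0,0]]'
python3 -m handwheel '[[0,-0.01,0,0,0,0,0],[0,-0.01,0,0,0,0,0],[0,-0.01,0,0,0,0,0],[0,-0.01,0,0,0,0,0]]'
python3 look.py w8
cat > lid.py <<'E'
from h import *
import sys
a=np.radians(-5.2); o=np.array([511.5,173.5]); M=np.array([[np.cos(a),-np.sin(a)],[np.sin(a),np.cos(a)]])
p,d=r.snapshot("top"); W=pts("top",d); C=(W[...,:2]-o)@M; W[...,2]-=1.5
k=(d>0)&(abs(C[...,0])<110)&(abs(C[...,0])>70)&(abs(C[...,1])<200)&(W[...,2]>38)&(W[...,2]<230)
y=C[k][:,1]; z=W[k][:,2]
for yy in range(-120,180,10):
    s=abs(y-yy)<5
    if s.sum()>20: print(yy,np.percentile(z[s],[50,95]).round(),end=" ")
print()
E
python3 lid.py
```

```text
time: 16.0
tool_pos: [519.3, 273.2, 180.8]
tcp_rot: [180.0, 0.1, 174.7]
ft_force: [0.3, 2.8, 2.8]
finger_gap: -0.0
grip_force: 1.6
time: 16.33
tool_pos: [514.7, 232.8, 179.4]
tcp_rot: [-180.0, -0.1, 174.7]
ft_force: [-0.1, 2.3, 0.2]
finger_gap: 0.0
grip_force: 0.9
16.3333 (array([514.72277115, 232.81963784, 179.40770321]), array([-1.79967339e+02, -7.75364149e-02,  1.74708082e+02]))
-20 [45. 49.] -10 [51. 56.] 0 [184. 191.] 10 [190. 196.] 20 [194. 199.] 30 [201. 205.] 40 [201. 206.] 50 [185. 191.] 60 [166. 174.] 70 [150. 157.] 80 [131. 141.] 90 [114. 121.] 100 [ 97. 106.] 110 [80. 88.]
```

The lid is at about 60° and following with 2-3 N. Continuing along the arc.

```bash
python3 -m handwheel '[[0,-0.0095,0.0038,0,0,0,0],[0,-0.0095,0.0038,0,0,0,0],[0,-0.0095,0.0038,0,0,0,0],[0,-0.0095,0.0038,0,0,0,0]]'
python3 -m handwheel '[[0,-0.008,0.006,0,0,0,0],[0,-0.008,0.006,0,0,0,0],[0,-0.008,0.006,0,0,0,0],[0,-0.008,0.006,0,0,0,0]]'
python3 -m handwheel '[[0,-0.0065,0.008,0,0,0,0],[0,-0.0065,0.008,0,0,0,0],[0,-0.0065,0.008,0,0,0,0],[0,-0.0065,0.008,0,0,0,0]]'
python3 lid.py
```

```text
time: 16.77
tool_pos: [511.8, 195.3, 164.4]
tcp_rot: [-180.0, 0.0, 174.7]
ft_force: [0.7, 1.9, 0.5]
finger_gap: -0.1
grip_force: 0.7
time: 17.1
tool_pos: [508.6, 163.5, 140.0]
tcp_rot: [-180.0, -0.0, 174.7]
ft_force: [1.3, 1.2, 1.2]
finger_gap: 0.0
grip_force: 0.5
time: 17.43
tool_pos: [506.1, 137.9, 107.7]
tcp_rot: [-180.0, -0.0, 174.7]
ft_force: [0.0, 0.7, 0.3]
finger_gap: 0.2
grip_force: 0.3
-80 [ 92. 101.] -70 [112. 121.] -60 [117. 122.] -50 [116. 120.] -40 [113. 117.] -30 [110. 115.] -20 [108. 112.] -10 [106. 109.] 0 [103. 106.] 10 [101. 104.] 20 [ 98. 102.] 30 [ 95. 100.] 40 [92. 97.] 50 [90. 94.] 60 [87. 91.] 70 [85. 89.] 80 [82. 86.] 90 [79. 83.]
```

```bash
python3 -m handwheel '[[0,-0.004,0.009,0,0,0,0],[0,-0.004,0.009,0,0,0,0],[0,-0.004,0.008,0,0,0,0],[0,0,0.005,0,0,0,0]]'
python3 -m handwheel '[[0,0,0.002,0,0,0,0],[0,0,0.001,0,0,0,0],[0,0,0,0,0,0,0]]'
python3 -m handwheel '[[0,0,0.0015,0,0,0,0],[0,0,0,0,0,0,0]]'
python3 lid.py
```

```text
time: 17.82
tool_pos: [504.7, 125.8, 76.3]
tcp_rot: [-180.0, -0.1, 174.7]
ft_force: [0.8, -1.1, 0.8]
finger_gap: 0.1
grip_force: 0.3
time: 18.07
tool_pos: [505.4, 126.7, 74.8]
tcp_rot: [180.0, -0.0, 174.7]
ft_force: [-0.0, 0.1, -0.1]
finger_gap: -0.2
grip_force: 0.0
time: 18.23
tool_pos: [505.9, 126.8, 73.9]
tcp_rot: [180.0, 0.1, 174.7]
ft_force: [0.1, 0.2, -0.9]
finger_gap: 0.1
grip_force: 0.0
-90 [55. 79.] -80 [80. 82.] -70 [80. 83.] -60 [80. 84.] -50 [80. 83.] -40 [80. 84.] -30 [80. 84.] -20 [80. 84.] -10 [80. 85.] 0 [80. 83.] 10 [80. 84.] 20 [80. 84.] 30 [80. 84.] 40 [80. 85.] 50 [80. 84.] 60 [80. 84.] 70 [79. 83.] 80 [79. 82.]
```

The lid is flat at z 80. I'll press a little to make sure.

```bash
python3 -m handwheel '[[0,0,0.002,0,0,0,0],[0,0,0,0,0,0,0]]'; python3 -m handwheel '[[0,0,0.0015,0,0,0,0],[0,0,0,0,0,0,0]]'; python3 -m handwheel '[[0,0,0.0015,0,0,0,0],[0,0,0,0,0,0,0]]'
```

```text
time: 18.45
tool_pos: [505.9, 126.8, 73.7]
tcp_rot: [180.0, 0.1, 174.7]
ft_force: [-9.4, -1.2, 18.5]
finger_gap: -0.1
grip_force: 9.5
time: 18.62
tool_pos: [506.0, 126.8, 73.6]
tcp_rot: [180.0, 0.1, 174.7]
ft_force: [-15.4, -2.5, 31.8]
finger_gap: -0.1
grip_force: 15.9
time: 18.78
tool_pos: [506.1, 126.8, 73.5]
tcp_rot: [180.0, 0.1, 174.7]
ft_force: [-23.9, -3.2, 44.1]
finger_gap: -0.4
grip_force: 22.3
```

The lid is hard against its stop, so I'll retreat and check the bystanders.

```bash
python3 -m handwheel '[[0,0,-0.005,0,0,0,0],[0,0,-0.015,0,0,0,0],[0,0,-0.03,0,0,0,0],[0,0,-0.035,0,0,0,0],[0,0,-0.035,0,0,0,0],[0,0,-0.035,0,0,0,0],[0,0,0,0,0,0,0],[0,0,0,0,0,0,0]]'
python3 lid.py
python3 - <<'E'
from h import *
p,d=r.snapshot("top"); W=pts("top",d)
b=((d>0)&(W[...,2]>20)&(W[...,2]<170)&(W[...,0]>250)&(W[...,0]<900)&(abs(W[...,1])<450)).astype(np.uint8)
nc,l,s,c=cv2.connectedComponentsWithStats(b)
for i in range(1,nc):
    if s[i,4]>100: q=W[l==i]; print("obj",c[i].round(),s[i,4],q.min(0).round(),q.max(0).round())
E
```

```text
time: 19.45
tool_pos: [507.3, 126.9, 226.8]
tcp_rot: [179.9, 0.4, 174.7]
ft_force: [0.0, -0.3, 0.1]
finger_gap: -0.1
grip_force: 0.0
-90 [58. 80.] -80 [79. 84.] -70 [80. 85.] -60 [80. 84.] -50 [80. 83.] -40 [80. 84.] -30 [80. 84.] -20 [80. 85.] -10 [80. 84.] 0 [82. 86.] 10 [80. 84.] 20 [80. 83.] 30 [80. 84.] 40 [80. 84.] 50 [80. 84.] 60 [80. 84.] 70 [79. 83.] 80 [79. 83.] 
obj [302. 121.] 1731 [746. -58.  20.] [838.  77.  54.]
obj [400. 128.] 163 [ 756. -256.   21.] [ 793. -219.   42.]
obj [364. 131.] 165 [ 747. -164.   20.] [ 785. -129.   41.]
obj [254. 220.] 2949 [378.  59.  20.] [642. 249.  91.]
obj [460. 238.] 892 [ 463. -394.   20.] [ 527. -331.  157.]
obj [330. 260.] 250 [358. -92.  20.] [488. -33.  44.]
obj [212. 274.] 707 [386. 182.  74.] [444. 267.  90.]
obj [390. 296.] 238 [ 300. -223.   20.] [ 393. -189.   41.]
```

```bash
python3 -c "
from bench import r
print(r.hand_in())"
```

```text
the job is handed in; nothing more can be done
None
```

The scraper is seated in the holder's slot and was let go with the lid open; the lid is shut, the bystanders stand where they were, and the job is handed in at about 19.5 s (the fingertips once pressed the lid edge with about 69 N while closing it, and I don't know the verdict).

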